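# Switch the washing machine from mains water to rainwater

### The arm

A 6-joint arm with a two-finger parallel gripper is mounted at the origin on the work surface. World frame = base frame: x ahead of the robot, y to its left, z up, the work surface at z = 0. Lengths are in m, angles in rad, forces in N, time in s.
With the tool pointing down it reaches from about 0.325 to 0.9 m from the base axis. Payload 6.1 kg.
Tool frame: the origin (TCP) lies on the centre line of the jaws, within the pads' length; the fingertips stand 19 mm ahead of it and the grasp point (between the pads) is the TCP; z points along the fingers, y is the line along which they close (so a half turn about z gives the same grasp; the last joint's range is limited). The gripper opens to 85 mm and grips with 20 to 120 N. Pads are 22 mm wide; open, the fingers measure 114 mm over their backs; the gripper's body (76 mm by 85 mm) begins 54 mm behind the grasp point. The pads swing forward as they close: fully open they stand 13 mm farther back than shut.
Start: joints at [1.073, 0.22, 1.526, -0, 1.395, -0.126], TCP at [0.227, 0.582, 0.25] pointing down, gripper open.
Joint ranges: [-2.98, 2.98], [-0.91, 2.08], [0.09, 2.57], [-1.24, 4.39], [0.2, 2.65], [-2.68, 2.68]. Speed limits (rad/s): [2.57, 2.57, 3.01, 3.14, 3.14, 3.14].

### API

Orientations are given as a 3x3 rotation matrix whose columns are the frame's x, y, z axes.
In Python, from workcell import env gives the robot as it stands.
- The arm moves only by the tool send_rows, never from a script. Its argument "rows" is one flat list of numbers, 4 for each row, row after row: the shift along the tool's x, y, z in m, then the turn about the tool's z in rad. In form: [x, y, z, spin, x, y, z, spin, ...]. A call has exactly 10 rows; each row shifts and turns the commanded pose from where the row before left it, along the tool's axes as they then stand; what a row does not reach is not made up. A row lasts 1/8 s, in which the tool goes at most 62.5 mm and 10.7 degrees, less where a joint would pass 70% of its speed; a pose out of reach is approached as far as the arm can. A call is refused whole if a number of a shift passes 0.0625 or a number of a turn 0.188, either way. A call with a gripper value outside its range is refused whole. "hand" is the finger opening in m, from 0 to 0.0854, set as the call begins (left out, the last holds). The fingers move at their own pace and stop on an object; "grip_force" is the grip in N (left out, the last holds). Time passes only in rows, so rows that do not move let the fingers close, or fill a call up. It gives the time, the measured TCP pose, the force, the opening and the grip force at its end, in the units of the state.
- env.sense(): the state, without advancing time (a new reading comes with each control period).
- env.camera(name): name is "side" or "top" or "wrist"; returns a dict with "color" (384x512x3 uint8, red, green, blue), "fx", "fy", "cx", "cy" (pixels), "dist" ([k1, k2, p1, p2, k3] as OpenCV has them; the pictures are not rectified), "origin" and "orientation" of the camera in the world. Camera axes: x right, y up, looking along -z (the intrinsics and any distortion apply to the point x, -y, -z); pixel columns grow to the right and rows downward; lengths in m; the calibration is good to about 2 mm. A picture is of the moment at which its call begins. There is no depth.
- env.close_job(): hands the job in; it is judged then, once.
Trained networks look in a picture, given as the dict that the camera call returned (one of the last four; its "shot" number tells which), for a name from the list of things; names that differ only in an ending like _2 or _b are one class to them, and where a whole thing is asked for, a point or a joint stands for the part that bears it (a point fixed in the world has none). Each returns a list of dicts, best first, with "confidence" (0 to 1); they miss things now and then, are a little off and sometimes report something else, mostly with a low value. They report only what shows in the picture. A call takes as long as a camera call.
- env.boxes_of(picture, thing): "location" ([column, row] in pixels, amid what is visible of it).
- env.masks_of(picture, thing): "mask" (384x512 bool, what is visible of it) and "location" ([column, row] in pixels, amid what is visible of it).
- env.spot_point(picture, thing): "location" ([column, row] in pixels: a listed point, or the origin of a listed thing).
The state is a dict: "clock": time; "joints": joint angles; "joint_velocities": joint speeds; "tau": joint torques, N m; "ee_pos": TCP position; "eef_rot": TCP orientation; "ft_force": force on the tool from outside, world axes, zero at the start; "wrist_torque": the same for the moment, N m; "width": finger opening in m; "grasp_force": force on a finger pad.
Only numpy, scipy, OpenCV 4.12 (cv2) and the standard library are available. Lean on these libraries where they do the work, as an engineer would, in place of code of your own. Each camera call takes 0.05 s, during which the arm holds its last target. There are 200 camera calls.

### The job

Switch the laundry's washing machine from mains water to rainwater: first shut the valve with the long flat lever by pushing the lever with a fingertip until it lies fully crosswise to its pipe, and only then open the valve with the ball-ended lever, pushing that one until it lies fully along its pipe. Only push with the outside of the fingers, never take a lever between them, and leave the small hand wheel and everything else on the worktop where it is.

Things in the scene. Friction and masses are not known exactly. Their poses are not given: they have to be found in the camera images.
- mains: the mains valve, with the long flat lever. Origin: on the worktop straight below the vertical stem (turning axis). Fixed white plate 250 x 60 x 6 mm; a 24 mm steel pipe runs over it along this body's x axis, pipe axis 40 mm up (42 mm across at the stem, top at 61 mm). Anywhere in the row of three; its x within 0.25 rad of world x.
- mains_lever (a joint): angle of the long flat lever, rad. 0: open, along the pipe, pointing to +x of mains (away from the robot). Grows counter-clockwise from above to 1.571: shut, square across the pipe, pointing to +y of mains. Fixed stops at both ends. Stays where it is left; takes 0.3 N m to turn (4 N at 80 mm from the stem). Starts open or partly open, 0 to 0.6.
- mains_tip (a point): outer end of the long flat lever, 110 mm from the stem axis, at mid-thickness, 90 mm above the worktop; x points outward along the lever, z up. The outer 75 mm is a black plastic grip 22 mm wide, 18 mm thick (81 to 99 mm above the worktop); inward of it a steel strip 20 mm wide, 10 mm thick. Free below down to the pipe.
- rain: the rainwater valve, with the ball-ended lever. Origin: on the worktop straight below the vertical stem (turning axis). Fixed white plate 250 x 60 x 6 mm; a 24 mm steel pipe runs over it along this body's x axis, pipe axis 40 mm up (42 mm across at the stem, top at 61 mm). Anywhere in the row of three; its x within 0.25 rad of world x.
- rain_lever (a joint): angle of the ball-ended lever, rad. 0: open, along the pipe, pointing to +x of rain. Grows counter-clockwise from above to 1.571: shut, square across the pipe, pointing to +y of rain. Fixed stops at both ends. Stays where it is left; takes 0.25 N m to turn (4 N at 60 mm from the stem). Starts shut or nearly shut, 1.1 to 1.571.
- rain_ball (a point): centre of the black ball, 28 mm across, at the end of the round steel lever (12 mm thick), 80 mm from the stem axis and 90 mm above the worktop; its x axis points outward along the lever, z up. The bare rod lies from 14 to 66 mm from the stem axis.
- drain: the drain valve, with a small black four-spoked hand wheel instead of a lever: leave it alone. Origin: on the worktop straight below the vertical stem (turning axis). Fixed white plate 250 x 60 x 6 mm; a 24 mm steel pipe runs over it along this body's x axis, pipe axis 40 mm up (42 mm across at the stem, top at 61 mm). Anywhere in the row of three; its x within 0.25 rad of world x.
- drain_rim (a point): a point on the rim of the drain valve's hand wheel, 31 mm from its axis (wheel 72 mm across, 10 mm thick, 90 mm above the worktop). The wheel turns easily and must not be turned.
- soap: loose bar of white soap, 72 x 42 x 28 mm; origin under its centre
- clothespeg: loose wooden clothes peg, 75 x 15 x 10 mm; origin under its centre
- brush: loose scrubbing brush, 140 x 50 x 34 mm; origin under its centre
- scoop_cup: loose white measuring cup, 72 mm across, 70 mm high; origin under its centre
- detergent: loose blue bottle, 86 mm across, 145 mm high; origin under its centre
- softener: loose clear jar, 66 mm across, 120 mm high; origin under its centre
- lint_scraper: loose grey plastic lint scraper lying flat, about 130 x 60 x 14 mm; origin under its middle

How it is judged:
On the way, in this order (a step that is already met when the one before it is completed fails the run):
1. the mains valve is shut while the rainwater valve is still shut (value of joint mains_lever above 1.45 rad and value of joint rain_lever above 0.9 rad), for 0.2 s.
2. the rainwater valve is fully open and the mains valve still shut (value of joint rain_lever below 0.12 rad and value of joint mains_lever above 1.45 rad), for 0.2 s.
At the end, for the whole second after the job is handed in: the long flat lever is at rest within 0.12 rad (7 degrees) of square across its pipe (shut) and the ball-ended lever is at rest within 0.12 rad of lying along its pipe (open) (all of step 2 and velocity of joint mains_lever between -0.05 and 0.05 rad/s and velocity of joint rain_lever between -0.05 and 0.05 rad/s); the robot touches nothing.
It fails at once if the rainwater valve is opened (its lever below 0.9 rad) while the mains valve is not shut (its lever below 1.4 rad) (value of joint rain_lever below 0.9 rad and value of joint mains_lever below 1.4 rad).
It fails at once if the long flat lever is taken between the fingers (x of the grasp point in the frame of mains_tip between -0.1 and 0.012 m and y of the grasp point in the frame of mains_tip between -0.006 and 0.006 m and z of the grasp point in the frame of mains_tip between -0.04 and 0.012 m).
It fails at once if the ball-ended lever is taken between the fingers (x of the grasp point in the frame of rain_ball between -0.07 and 0.024 m and y of the grasp point in the frame of rain_ball between -0.006 and 0.006 m and z of the grasp point in the frame of rain_ball between -0.04 and 0.012 m).
It fails at once if the drain valve's hand wheel is turned (its rim by more than 8 mm) (distance of drain_rim from where it was at the start of the episode above 0.008 m).
It fails at once if a loose thing on the worktop is lifted, carried or moved by more than 20 mm (distance of any of soap, clothespeg, brush, scoop_cup, detergent, softener, lint_scraper from where it was at the start of the episode above 0.02 m).
It also fails if it takes over 51 s, if anything falls off the work surface, if the arm or the gripper's body presses on something with over 40 N, if the wrist force passes 120 N, or if a joint passes its speed limit or range.

## Working session

There is one attempt and no reset: what is moved stays moved. The work goes in short steps, Python scripts to look and compute and a tool call to move; the robot and the scene stay as the last step left them, time stands still between calls to the robot, and variables do not carry over. Pictures are saved under pics/ and viewed, at most 10 in all, crops included, and the job is handed in when it is done.

Besides the shell and the picture viewer there is one more tool, called after "Call:" as name(argument=value, ...) on one line, values as JSON. send_rows: Moves the arm, as the interface text tells. Its arguments: {"type":"object","properties":{"rows":{"type":"array","items":{"type":"number"}},"hand":{"type":"number"},"grip_force":{"type":"number"}},"required":["rows"]}

```bash
mkdir -p pics; cat > h.py <<'E'
import numpy as np, cv2
from workcell import env
def ray(c,px):
    K=np.array([[c["fx"],0,c["cx"]],[0,c["fy"],c["cy"]],[0,0,1.]])
    u=cv2.undistortPoints(np.array([[px]],float),K,np.array(c["dist"],float))[0,0]
    d=np.array(c["orientation"])@np.array([u[0],-u[1],-1.]); return np.array(c["origin"]),d
def at(c,px,z):
    o,d=ray(c,px); return (o+d*(z-o[2])/d[2]).round(4)
E
python3 - <<'E'
from h import *
s=env.sense(); print(s["ee_pos"],np.round(s["eef_rot"],3),s["clock"])
for n in ["top","side"]:
    c=env.camera(n); cv2.imwrite(f"pics/{n}0.png",c["color"][:,:,::-1])
    print(n,c["origin"],np.round(c["orientation"],2).tolist())
    for t,z in [("mains",0),("mains_tip",.09),("rain",0),("rain_ball",.09),("drain",0),("drain_rim",.09),("soap",0),("clothespeg",0),("brush",0),("scoop_cup",0),("detergent",0),("softener",0),("lint_scraper",0)]:
        for r in env.spot_point(c,t)[:2]: print(t,np.round(r["location"]),round(r["confidence"],2),at(c,r["location"],z))
E
```

```text
[0.2267961  0.58180694 0.24920676] [[-0.932  0.363 -0.001]
 [ 0.363  0.932 -0.002]
 [ 0.    -0.002 -1.   ]] 0.0
top [ 0.50579696 -0.0207441   1.4448092 ] [[0.02, 1.0, -0.05], [-1.0, 0.02, -0.0], [-0.0, 0.05, 1.0]]
mains [329. 211.] 0.67 [ 0.5277 -0.2449  0.    ]
mains_tip [344. 168.] 0.61 [ 0.6465 -0.2699  0.09  ]
mains_tip [178. 215.] 0.39 [0.508  0.1873 0.09  ]
rain [256. 232.] 0.94 [ 0.465  -0.0315  0.    ]
rain_ball [231. 222.] 0.49 [0.4932 0.0407 0.09  ]
rain_ball [183. 226.] 0.36 [0.4788 0.1717 0.09  ]
drain [184. 229.] 0.6 [0.4692 0.1799 0.    ]
drain_rim [177. 216.] 0.56 [0.5071 0.1893 0.09  ]
soap [293. 219.] 0.89 [ 0.5023 -0.1384  0.    ]
clothespeg [218. 228.] 0.56 [0.4721 0.0814 0.    ]
brush [111. 220.] 0.85 [0.4899 0.3944 0.    ]
scoop_cup [385. 221.] 0.55 [ 0.5017 -0.4082  0.    ]
detergent [124. 157.] 0.95 [0.6787 0.3635 0.    ]
softener [387. 173.] 0.64 [ 0.6432 -0.4123  0.    ]
lint_scraper [223. 135.] 0.9 [0.7497 0.073  0.    ]
side [-0.04082599 -0.87574926  0.83906563] [[0.81, 0.34, -0.48], [-0.59, 0.46, -0.67], [-0.0, 0.82, 0.57]]
mains [292. 261.] 0.72 [ 0.5352 
[... 156 characters left out ...]
527 0.09  ]
drain [196. 191.] 0.73 [0.4851 0.2058 0.    ]
drain_rim [203. 167.] 0.72 [0.5179 0.1971 0.09  ]
drain_rim [196. 194.] 0.52 [0.4228 0.0762 0.09  ]
soap [258. 243.] 0.54 [ 0.5014 -0.1372  0.    ]
soap [205. 170.] 0.52 [0.58   0.3032 0.    ]
clothespeg [211. 207.] 0.67 [0.4812 0.0962 0.    ]
brush [169. 165.] 0.86 [0.4877 0.4213 0.    ]
brush [282. 179.] 0.52 [0.7757 0.0852 0.    ]
scoop_cup [322. 306.] 0.59 [ 0.4913 -0.4259  0.    ]
detergent [223. 155.] 0.97 [0.6945 0.3586 0.    ]
detergent [214. 209.] 0.33 [0.4819 0.0795 0.    ]
softener [358. 277.] 0.95 [ 0.64   -0.4111  0.    ]
softener [216. 191.] 0.23 [0.5441 0.1639 0.    ]
lint_scraper [282. 180.] 0.57 [0.772  0.0806 0.    ]
```

View pics/top0.png

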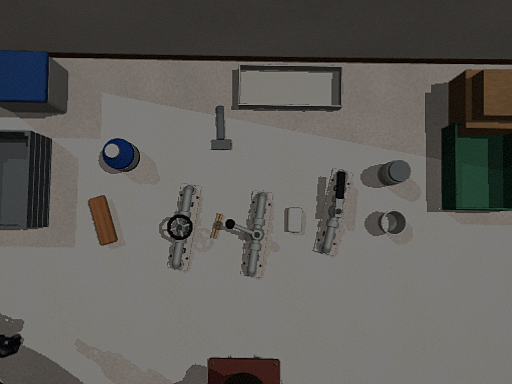

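View pics/side0.png

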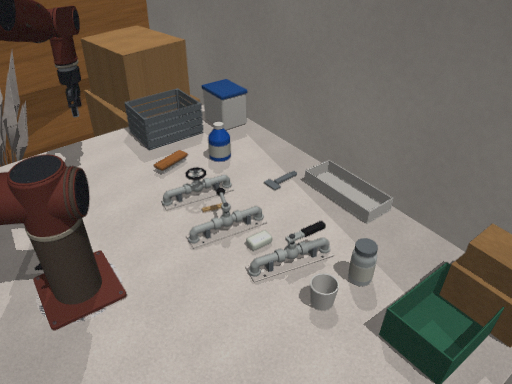

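Call:
send_rows(rows=[-0.032, -0.036, 0, 0, -0.032, -0.036, 0, 0, -0.032, -0.036, 0, 0, -0.032, -0.036, 0, 0, -0.032, -0.036, 0, 0, -0.032, -0.036, 0, 0, -0.032, -0.036, 0, 0, -0.032, -0.036, 0, 0, -0.032, -0.036, 0, 0, -0.032, -0.036, 0, 0], hand=0)

```text
clock: 2.65
ee_pos: [0.3948, 0.1292, 0.2507]
eef_rot: [[-0.932, 0.363, 0.001], [0.363, 0.932, 0.0], [-0.001, 0.001, -1.0]]
ft_force: [1.0, 0.4, -0.9]
width: -0.0
grasp_force: 0.0
```

Call:
send_rows(rows=[-0.032, -0.036, 0, 0, -0.032, -0.036, 0, 0, -0.032, -0.036, 0, 0, -0.032, -0.036, 0, 0, -0.032, -0.036, 0, 0, -0.032, -0.036, 0, 0, -0.032, -0.036, 0, 0, 0, 0, 0, 0, 0, 0, 0, 0, 0, 0, 0, 0])

```text
clock: 3.9
ee_pos: [0.5113, -0.1844, 0.2504]
eef_rot: [[-0.932, 0.362, -0.0], [0.362, 0.932, 0.0], [0.0, 0.0, -1.0]]
ft_force: [-0.2, -0.1, 0.2]
width: 0.0002
grasp_force: 0.0
```

```bash
python3 - <<'E'
from h import *
s=env.sense(); print(s["ee_pos"],np.round(s["eef_rot"],3),s["clock"],s["joints"],s["width"])
for n in ["wrist","top"]:
    c=env.camera(n); cv2.imwrite(f"pics/{n}1.png",c["color"][:,:,::-1])
    print(n,c["origin"],np.round(c["orientation"],2).tolist())
    for t,z in [("mains",0),("mains_tip",.09),("rain",0),("rain_ball",.09),("drain",0),("softener",0),("scoop_cup",0)]:
        for r in env.spot_point(c,t)[:1]: print(t,np.round(r["location"]),round(r["confidence"],2),at(c,r["location"],z))
E
```

```text
[ 0.51131709 -0.18436907  0.25036428] [[-0.932  0.362 -0.   ]
 [ 0.362  0.932  0.   ]
 [ 0.     0.    -1.   ]] 3.9 [-4.91310483e-01  2.58366443e-02  1.73951494e+00  2.23445432e-04
  1.37640472e+00 -1.69153548e+00] 0.0002027239024619664
wrist [ 0.43329624 -0.15341221  0.37483828] [[0.36, -0.88, -0.31], [0.93, 0.34, 0.12], [-0.0, -0.33, 0.94]]
mains [212. 193.] 0.75 [ 0.5308 -0.2486  0.    ]
mains_tip [284. 142.] 0.71 [ 0.4853 -0.1401  0.09  ]
rain [357.  79.] 0.78 [ 0.4622 -0.0317  0.    ]
rain_ball [481.  73.] 0.82 [0.4906 0.0459 0.09  ]
softener [143. 294.] 0.96 [ 0.6406 -0.4103  0.    ]
scoop_cup [ 93. 213.] 0.92 [ 0.4981 -0.4127  0.    ]
top [ 0.50579696 -0.0207441   1.4448092 ] [[0.02, 1.0, -0.05], [-1.0, 0.02, -0.0], [-0.0, 0.05, 1.0]]
mains_tip [342. 167.] 0.7 [ 0.6506 -0.2652  0.09  ]
rain [256. 232.] 0.62 [ 0.4647 -0.0306  0.    ]
rain_ball [232. 223.] 0.47 [0.4894 0.0381 0.09  ]
drain [185. 227.] 0.55 [0.4736 0.1771 0.    ]
softener [390. 176.] 0.83 [ 0.6363 -0.4226  0.    ]
scoop_cup [388. 223.] 0.94 [ 0.4971 -0.4164  0.    ]
```

View pics/wrist1.png

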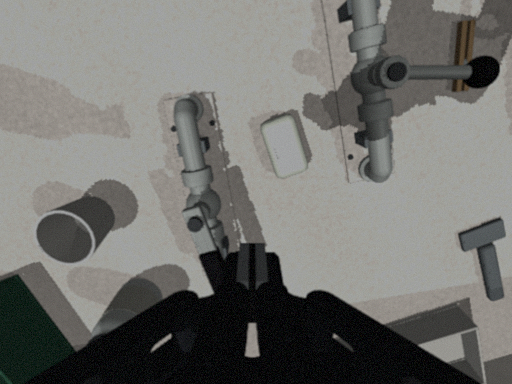

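```bash
python3 - <<'E'
from h import *
c=env.camera("wrist")
for n,p,z in [("mstem",(195,223),.095),("mlevermid",(214,262),.099),("rstem",(397,71),.098),("rball",(483,71),.09),("rplA",(322,0),.006),("rplB",(349,182),.006),("mplA",(214,93),.006),("mplB",(237,238),.006),("mplC",(165,97),.006)]: print(n,at(c,p,z))
E
```

```text
mstem [ 0.5297 -0.2549  0.095 ]
mlevermid [ 0.577  -0.2537  0.099 ]
rstem [ 0.4614 -0.0303  0.098 ]
rball [0.4898 0.0466 0.09  ]
rplA [ 0.3712 -0.049   0.006 ]
rplB [ 0.58   -0.0765  0.006 ]
mplA [ 0.4167 -0.1957  0.006 ]
mplB [ 0.602  -0.2422  0.006 ]
mplC [ 0.3995 -0.2515  0.006 ]
```

Call:
send_rows(rows=[-0.033, -0.02, 0, 0, -0.033, -0.02, 0, 0, -0.033, -0.02, 0, 0, -0.033, -0.02, 0, 0, 0, 0, 0.0395, 0, 0, 0, 0.0395, 0, 0, 0, 0.0395, 0, 0, 0, 0.0395, 0, 0, 0, 0, 0, 0, 0, 0, 0])

```text
clock: 6.0
ee_pos: [0.6063, -0.3086, 0.0939]
eef_rot: [[-0.932, 0.363, 0.002], [0.363, 0.932, -0.001], [-0.002, -0.0, -1.0]]
ft_force: [0.8, 0.5, -0.5]
width: -0.0001
grasp_force: 0.0
```

```bash
cat >> h.py <<'E'
def arc(stem,r,half,sgn,angles):
    "finger path pushing a lever; sgn +1 pushes counter-clockwise; prints rows in tool axes"
    s=env.sense(); p=np.array(s["ee_pos"])[:2]; R=np.array(s["eef_rot"])[:2,:2]; print(s["ee_pos"],s["ft_force"],s["clock"])
    for a in angles:
        u=np.array([np.cos(a),np.sin(a)]); n=sgn*np.array([-u[1],u[0]])
        off=half+.011*abs(n@R[:,0])+.0145*abs(n@R[:,1])
        q=np.array(stem)+r*u-off*n
        d=np.round(R.T@(q-p),3); p=p+R@d; print(round(a,2),d.tolist(),p.round(3))
E
python3 - <<'E'
from h import *
arc((.530,-.252),.08,.011,1,np.linspace(-.25,1.355,18))
E
```

```text
[ 0.60627318 -0.30857704  0.09387676] [ 0.84348897  0.5428206  -0.46068699] 6.0
-0.25 [0.009, 0.008] [ 0.601 -0.298]
-0.16 [-0.001, 0.007] [ 0.604 -0.292]
-0.06 [-0.001, 0.008] [ 0.608 -0.285]
0.03 [-0.0, 0.007] [ 0.611 -0.278]
0.13 [0.001, 0.008] [ 0.613 -0.27 ]
0.22 [0.001, 0.008] [ 0.615 -0.262]
0.32 [0.002, 0.007] [ 0.615 -0.255]
0.41 [0.003, 0.008] [ 0.615 -0.247]
0.51 [0.004, 0.007] [ 0.614 -0.239]
0.6 [0.005, 0.007] [ 0.612 -0.23 ]
0.69 [0.006, 0.007] [ 0.609 -0.222]
0.79 [0.006, 0.006] [ 0.606 -0.214]
0.88 [0.007, 0.005] [ 0.601 -0.207]
0.98 [0.008, 0.005] [ 0.595 -0.199]
1.07 [0.008, 0.003] [ 0.589 -0.193]
1.17 [0.009, 0.003] [ 0.582 -0.187]
1.26 [0.007, 0.002] [ 0.576 -0.183]
1.36 [0.006, 0.002] [ 0.571 -0.179]
```

Call:
send_rows(rows=[0.009, 0.008, 0, 0, -0.001, 0.007, 0, 0, -0.001, 0.008, 0, 0, 0, 0.007, 0, 0, 0.001, 0.008, 0, 0, 0.001, 0.008, 0, 0, 0.002, 0.007, 0, 0, 0.003, 0.008, 0, 0, 0.004, 0.007, 0, 0, 0.005, 0.007, 0, 0])

```text
clock: 7.25
ee_pos: [0.6114, -0.2292, 0.0924]
eef_rot: [[-0.932, 0.363, 0.0], [0.363, 0.932, -0.0], [-0.0, 0.0, -1.0]]
ft_force: [0.4, -4.7, -0.6]
width: -0.0
grasp_force: 1.7
```

Call:
send_rows(rows=[0.006, 0.007, 0, 0, 0.006, 0.006, 0, 0, 0.007, 0.005, 0, 0, 0.008, 0.005, 0, 0, 0.008, 0.003, 0, 0, 0.009, 0.003, 0, 0, 0.007, 0.002, 0, 0, 0.006, 0.002, 0, 0, 0, 0, 0, 0, 0, 0, 0, 0])

```text
clock: 8.5
ee_pos: [0.5697, -0.1776, 0.092]
eef_rot: [[-0.932, 0.363, -0.001], [0.363, 0.932, 0.001], [0.002, 0.001, -1.0]]
ft_force: [1.4, -0.2, -0.3]
width: 0.0001
grasp_force: 0.3
```

```bash
python3 - <<'E'
from h import *
s=env.sense();print(s["ft_force"],s["wrist_torque"])
for n in ["top","wrist"]:
    c=env.camera(n); im=c["color"][:,:,::-1]
    if n=="top": cv2.imwrite("pics/top2.png",cv2.resize(im[130:290,150:420],None,fx=2.9,fy=2.9,interpolation=cv2.INTER_CUBIC))
    else: cv2.imwrite("pics/wrist2.png",im)
    for r in env.spot_point(c,"mains_tip")[:2]: print(n,r["location"],r["confidence"],at(c,r["location"],.09))
E
```

```text
[ 1.44245501 -0.1905351  -0.27082383] [ 0.0049023  -0.09451429  0.02114245]
top [302.7, 198.6] 0.4 [ 0.5603 -0.1571  0.09  ]
wrist [303.5, 227.0] 0.91 [ 0.5554 -0.1457  0.09  ]
```

View pics/wrist2.png

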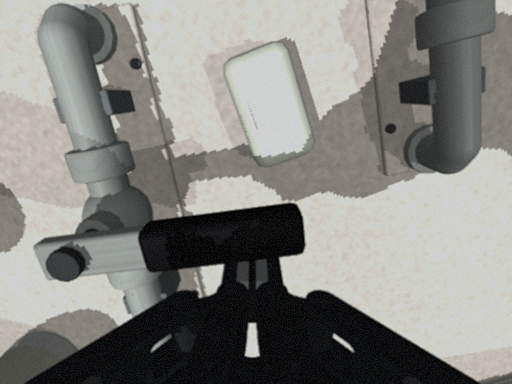

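The picture shows the lever nearly square to its pipe, with the stem at (66,262) and the tip at (303,228). The force hasn't risen yet, so it isn't at the stop; I'll push gently until it is.

Call:
send_rows(rows=[0.001, 0, 0, 0, 0.001, 0, 0, 0, 0.001, 0, 0, 0, 0.001, 0, 0, 0, 0, 0, 0, 0, 0, 0, 0, 0, 0, 0, 0, 0, 0, 0, 0, 0, 0, 0, 0, 0, 0, 0, 0, 0])

```text
clock: 9.95
ee_pos: [0.5683, -0.1774, 0.0925]
eef_rot: [[-0.932, 0.363, 0.005], [0.363, 0.932, -0.001], [-0.005, 0.0, -1.0]]
ft_force: [10.4, -3.2, -7.3]
width: 0.0002
grasp_force: 5.2
```

Call:
send_rows(rows=[-0.015, 0, 0, 0, -0.015, 0, 0, 0, 0, 0, -0.035, 0, 0, 0, -0.035, 0, 0.045, 0.0295, 0, 0, 0.045, 0.0295, 0, 0, 0.045, 0.0295, 0, 0, 0.045, 0.0295, 0, 0, 0.045, 0.0295, 0, 0, 0, 0, 0, 0])

```text
clock: 11.2
ee_pos: [0.4356, 0.0337, 0.1618]
eef_rot: [[-0.933, 0.36, -0.002], [0.36, 0.933, 0.001], [0.002, -0.0, -1.0]]
ft_force: [-0.8, -0.6, -0.3]
width: 0.0002
grasp_force: 0.0
```

```bash
python3 - <<'E'
from h import *
for n in ["wrist","top"]:
    c=env.camera(n); cv2.imwrite(f"pics/{n}3.png",c["color"][:,:,::-1])
    for t,z in [("mains_tip",.09),("rain",0),("rain_ball",.09)]:
        for r in env.spot_point(c,t)[:1]: print(n,t,np.round(r["location"]),round(r["confidence"],2),at(c,r["location"],z))
arc((.462,-.031),.048,.006,-1,np.linspace(1.30,-.17,16))
E
```

```text
wrist rain [204. 228.] 0.65 [ 0.4641 -0.0314  0.    ]
wrist rain_ball [290. 273.] 0.81 [0.4897 0.0454 0.09  ]
top mains_tip [300. 200.] 0.73 [ 0.5577 -0.1497  0.09  ]
top rain [255. 231.] 0.69 [ 0.4658 -0.0277  0.    ]
top rain_ball [232. 221.] 0.55 [0.4963 0.0366 0.09  ]
[0.43871847 0.03064291 0.16223174] [-0.16110334 -0.22754668  0.48419755] 11.6
1.3 [-0.021, -0.003] [0.457 0.02 ]
1.2 [-0.006, 0.002] [0.463 0.02 ]
1.1 [-0.003, 0.002] [0.467 0.021]
1.01 [-0.004, 0.001] [0.471 0.02 ]
0.91 [-0.004, 0.001] [0.475 0.02 ]
0.81 [-0.004, 0.001] [0.479 0.019]
0.71 [-0.005, 0.0] [0.484 0.017]
0.61 [-0.004, -0.0] [0.488 0.016]
0.52 [-0.005, -0.001] [0.492 0.013]
0.42 [-0.005, -0.001] [0.496 0.01 ]
0.32 [-0.005, -0.002] [0.5   0.007]
0.22 [-0.004, -0.002] [0.503 0.003]
0.12 [-0.005, -0.003] [ 0.507 -0.001]
0.03 [-0.004, -0.003] [ 0.509 -0.006]
-0.07 [-0.004, -0.005] [ 0.511 -0.012]
-0.17 [-0.004, -0.004] [ 0.514 -0.017]
```

View pics/wrist3.png

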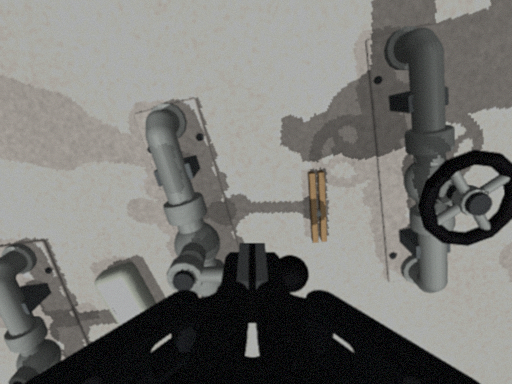

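View pics/top3.png

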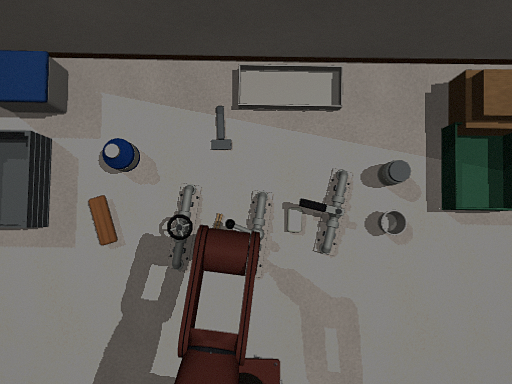

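The top view shows the mains lever lying square across its pipe, its grip near (312,205). In the wrist view the rain ball at (291,272) has not moved. I'll descend on the near side of the rain lever and sweep it open.

Call:
send_rows(rows=[0, 0, 0.035, 0, 0, 0, 0.035, 0, -0.01, -0.002, 0, 0, -0.011, -0.001, 0, 0, -0.006, 0.002, 0, 0, -0.003, 0.002, 0, 0, -0.004, 0.001, 0, 0, -0.004, 0.001, 0, 0, -0.004, 0.001, 0, 0, -0.005, 0, 0, 0])

```text
clock: 12.85
ee_pos: [0.483, 0.0182, 0.0929]
eef_rot: [[-0.932, 0.363, -0.003], [0.363, 0.932, 0.001], [0.003, -0.0, -1.0]]
ft_force: [-6.1, 1.9, 2.3]
width: -0.0001
grasp_force: 2.7
```

Call:
send_rows(rows=[-0.004, 0, 0, 0, -0.005, -0.001, 0, 0, -0.005, -0.001, 0, 0, -0.005, -0.002, 0, 0, -0.004, -0.002, 0, 0, -0.005, -0.003, 0, 0, -0.004, -0.003, 0, 0, -0.004, -0.005, 0, 0, -0.002, -0.002, 0, 0, 0, 0, 0, 0])

```text
clock: 14.1
ee_pos: [0.5127, -0.013, 0.0932]
eef_rot: [[-0.932, 0.364, 0.0], [0.364, 0.932, 0.001], [0.0, 0.001, -1.0]]
ft_force: [-1.7, 4.1, 0.9]
width: -0.0001
grasp_force: 2.0
```

Call:
send_rows(rows=[0, -0.001, 0, 0, 0, -0.001, 0, 0, 0, -0.001, 0, 0, 0, -0.001, 0, 0, 0, 0, 0, 0, 0, 0, 0, 0, 0, 0, 0, 0, 0, 0, 0, 0, 0, 0, 0, 0, 0, 0, 0, 0])

```text
clock: 15.35
ee_pos: [0.5122, -0.017, 0.0932]
eef_rot: [[-0.932, 0.363, 0.004], [0.363, 0.932, 0.0], [-0.003, 0.002, -1.0]]
ft_force: [2.3, 5.4, 0.9]
width: -0.0001
grasp_force: 2.9
```

Call:
send_rows(rows=[0, -0.001, 0, 0, 0, -0.001, 0, 0, 0, -0.001, 0, 0, 0, 0, 0, 0, 0, 0, 0, 0, 0, 0, 0, 0, 0, 0, 0, 0, 0, 0, 0, 0, 0, 0, 0, 0, 0, 0, 0, 0])

```text
clock: 16.6
ee_pos: [0.512, -0.0177, 0.0934]
eef_rot: [[-0.932, 0.363, 0.006], [0.363, 0.932, 0.004], [-0.004, 0.006, -1.0]]
ft_force: [6.5, 14.9, -2.6]
width: 0.0
grasp_force: 7.8
```

The force rose to 15 N with almost no motion, so the lever is at its stop. I'll back off, lift and check.

Call:
send_rows(rows=[0, 0.015, 0, 0, 0, 0.015, 0, 0, 0, 0, -0.04, 0, 0, 0, -0.05, 0, 0.04, 0.03, -0.05, 0, 0.05, 0.03, 0, 0, 0.05, 0.03, 0, 0, 0.05, 0.03, 0, 0, 0, 0, 0, 0, 0, 0, 0, 0])

```text
clock: 17.85
ee_pos: [0.3905, 0.1839, 0.2268]
eef_rot: [[-0.932, 0.362, 0.001], [0.362, 0.932, -0.001], [-0.001, -0.0, -1.0]]
ft_force: [0.6, 0.6, 0.4]
width: -0.0
grasp_force: 0.0
```

```bash
python3 - <<'E'
from h import *
c=env.camera("top"); im=c["color"][:,:,::-1]
cv2.imwrite("pics/top4.png",cv2.resize(im[130:300,90:420],None,fx=2.4,fy=2.4,interpolation=cv2.INTER_CUBIC))
for t,z in [("mains_tip",.09),("rain_ball",.09)]:
    for r in env.spot_point(c,t)[:1]: print(t,np.round(r["location"]),round(r["confidence"],2),at(c,r["location"],z))
E
```

```text
mains_tip [301. 202.] 0.6 [ 0.5495 -0.1534  0.09  ]
rain_ball [263. 203.] 0.49 [ 0.546  -0.0483  0.09  ]
```

View pics/top4.png

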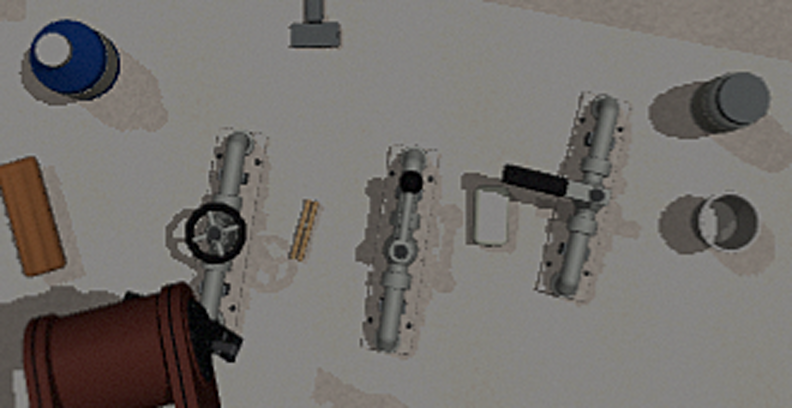

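The rain ball at (411,181) lies along its pipe and the mains grip at (535,180) is square across its pipe. Nothing else has moved, so I'll hand in.

```bash
python3 -c "
from workcell import env
print(env.close_job())"
```

```text
the job is handed in; nothing more can be done
None
```

I pushed the mains lever shut against its stop, then pushed the rainwater lever open against its stop, and handed the job in with the arm clear and nothing else visibly moved; no verdict came back.

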